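Set an unmarked line selector by counting clicks from its stop

ROBOT

A 6-joint arm with a two-finger parallel gripper is mounted at the origin on the work surface; the furniture and walls round the work are solid. World frame = base frame: x ahead of the robot, y to its left, z up, the work surface at z = 0. Lengths are in m, angles in rad, forces in N, time in s.
With the tool pointing down it reaches from about 0.4 to 0.825 m from the base axis. Payload 7 kg.
Tool frame: the origin (TCP) lies at the very end of the fingers, on their centre line; the grasp point (between the pads) lies 19 mm behind it; z points along the fingers, y is the direction in which the jaws open and shut (so a half turn about z gives the same grasp; the last joint's range is limited). The gripper opens to 85 mm and grips with 20 to 120 N. Pads are 22 mm wide; open, the fingers measure 114 mm over their backs; the gripper's body (76 mm by 85 mm) begins 54 mm behind the grasp point. The pads swing forward as they close: fully open they stand 13 mm farther back than shut.
Start: joints at [1.47, 0.359, 0.012, 0, -1.224, -0.288], TCP at [0.256, 0.625, 0.231] pointing down, gripper open.
Joint ranges: [-3.07, 3.07], [-1.43, 2.12], [-1.02, 1.25], [-3.03, 1.67], [-3.05, -0], [-3.03, 3.03]. Speed limits (rad/s): [2.39, 2.39, 3.01, 3.14, 3.14, 3.14].

INTERFACE

Orientations are given as a unit quaternion [w, x, y, z].
In Python, from workcell import manip gives the robot as it stands. The module is installed in compiled form; this text tells all that it offers.
- The arm moves only by the tool move_arm, never from a script. Its argument "moves" is one flat list of numbers, 4 for each row, row after row: the shift along the tool's x, y, z in m, then the turn about the tool's z in rad. In form: [tx, ty, tz, yaw, tx, ty, tz, yaw, ...]. A call has 1 to 10 rows; each row is the pose to reach, as a shift and turn from the pose commanded when the call began, along the tool's axes at that moment; what a row does not reach only later rows make up. A row lasts 1/8 s, in which the tool goes at most 62.5 mm and 10.7 degrees, less where a joint would pass 70% of its speed; a pose out of reach is approached as far as the arm can. A call with a gripper value outside its range is refused whole. "gripper" is the gripper command: -1 is fully open, 1 is shut, values between are in proportion, set as the call begins (left out, the last holds). The fingers move at their own pace and stop on an object; the grip force is fixed at half the most. Time passes only in rows, so rows that repeat a pose let the fingers close. It gives the time, the measured TCP pose, the force and the opening at its end, in the units of the state.
- manip.get_obs(): the state, without advancing time (a new reading comes with each control period).
- manip.snapshot(name): name is "scene" or "top" or "wrist"; returns the picture (420x560x3 uint8, red, green, blue); there is no depth.
- manip.camera_model(name): a dict with "fov_y" (degrees; the focal length in pixels is half the picture's height over the tangent of half this angle, whatever the lens; pixels are square), "cx", "cy" (the principal point, pixels), "rvec" (rotation vector, rad) and "tvec" (3), from world to camera coordinates, as OpenCV has them; the wrist camera has in their place "hand_eye" (4x4, takes a point from camera to tool coordinates, whose origin is the TCP and whose axes are the flange's). Camera axes: x right, y down, z forward; pixel columns grow to the right and rows downward; lengths in m; the calibration is good to about 2 mm. A picture is of the moment at which its call begins: read the wrist's pose just before it. camera_model takes no time and is no camera call.
- manip.finish_job(): hands the job in, once; it reports no verdict.
The state is a dict: "clock": time; "joints": joint angles; "dq": joint speeds; "joint_torque": joint torques, N m; "eef_pos": TCP position; "ee_rot": TCP orientation; "wrist_force": force on the tool from outside, world axes, zero at the start; "torque": the same for the moment, N m; "gripper_width": finger opening in m.
Only numpy, scipy, OpenCV 4.12 (cv2) and the standard library are available. Lean on these libraries where they do the work, as an engineer would, in place of code of your own. Each camera call takes 0.05 s, during which the arm holds its last target.

TASK

The small line selector on the desk has a round dial with no markings. Turn the dial gently anticlockwise (seen from above) as far as its end stop without forcing it, then clockwise by exactly four clicks; with the dial there, press the round key beside it fully down to switch the line through and let it come up again. Never press the key with the dial anywhere else, and do not disturb the glass, the card case and the book.

Things in the scene. Friction and masses are not known exactly. Their poses are not given: they have to be found in the camera images.
- selector: Line selector fixed to the desk: dark steel case, aluminium top plate 52 mm above the desk, wooden cheek at each end; 130 (x) x 224 (y) mm, brass sockets in its far side. Origin at the centre of its underside, z up, long side along y. On the plate: the black dial (centre at x 0, y +48 mm) and the round key (x 0, y -62 mm). Place and yaw vary.
- dial_centre (a point): Centre of the dial's flat top, on its upright axis, 93 mm above the desk; it does not turn with the dial. The dial is a fluted cylinder 58 mm in diameter, 38 mm high, its foot 55 mm above the desk, alike at every angle: grip it round the sides with the fingertips about 64 mm above the desk. Turning over 1.5 rad needs a fresh grasp.
- dial_foot (a point): On the dial's axis at the top plate, 52 mm above the desk; does not turn. The dial has 8 click places 20 degrees apart; the first is the anticlockwise end; it starts at any from the second to the fifth. A click: leaving a place takes about 0.16 N m (to 0.25 just after gripping), falling to 0 half way, then the dial is drawn on into the next place; released, it centres itself there.
- stop_side (a point): A point on the top plate beside the dial, 30 mm from its axis towards -x of the selector, 52 mm above the desk; only a reference. The end stops are inside: 2 degrees beyond the first and last places. At a stop the moment does not fall but goes on rising against a rubber buffer, to 0.3 N m some 3 degrees on; over about 0.57 N m (some 6 degrees on) counts as forcing it.
- key_top (a point): Centre of the top of the key: a round aluminium push key 26 mm in diameter in a low black collar 42 mm in diameter and 12 mm high; the key's top is 70 mm above the desk and moves down with it. It lies 110 mm from the dial's axis.
- key (a joint): Travel of the key in m: 0 up, 0.006 fully down (takes 5 N); a spring brings it up again.
- tumbler: Cut-glass tumbler 82 mm in diameter, 94 mm high, loose on a flat coaster to the left of the selector; origin at the centre of its underside. To be left alone.
- card_case: Slim silver card case, 63 x 96 x 9 mm, lying loose to the right of the selector; origin at the centre of its underside. To be left alone.
- pocket_book: Black bound book, 142 x 208 x 30 mm, lying loose beyond and to the right of the selector; origin at the centre of its underside. To be left alone.

How it is judged:
On the way, in this order (a step that is already met when the one before it is completed fails the run):
1. the dial stands at its first place, at the anticlockwise end stop (distance between dial_dog and place_first below 0.004 m), for 0.2 s.
2. the dial stands at the fourth click from there (its fifth place) (distance between dial_dog and place_fourth below 0.0025 m), for 0.3 s.
3. the key is fully down (over 5 mm) with the dial at the fourth click (distance between dial_dog and place_fourth below 0.0025 m and value of joint key above 0.005 m), for 0.05 s.
At the end, for the whole second after the job is handed in: The dial rests at the fourth click from its anticlockwise stop (within about 5 degrees), the key is up again (within 1 mm), and the tumbler, card case and book are within 20 mm of where they stood (distance between dial_dog and place_fourth below 0.0025 m and value of joint key below 0.001 m and distance of each of tumbler, card_case, pocket_book from where it was at the start of the episode below 0.02 m); the robot touches nothing.
It fails at once if the dial is forced against an end stop (over 22 N on the stop inside, about 0.57 N m on the dial) (contact force between dial_dog and stop_first above 22 N or contact force between dial_dog and stop_last above 22 N).
It fails at once if the key is pressed (over 3 mm) while the dial is not at the fourth click (value of joint key above 0.003 m and not (distance between dial_dog and place_fourth below 0.0025 m)).
It fails at once if the tumbler, card case or book is disturbed (moved over 20 mm, or the tumbler tipped over 0.3 rad) (distance of any of tumbler, card_case, pocket_book from where it was at the start of the episode above 0.02 m or angle between tumbler's own z axis and vertical above 0.3 rad).
It also fails if it takes over 72 s, if anything falls off the work surface, if the arm or the gripper's body presses on something with over 40 N, if the wrist force passes 120 N, or if a joint passes its speed limit or range.

## Working session

There is one attempt and no reset: what is moved stays moved. The work goes in short steps, Python scripts to look and compute and a tool call to move; the robot and the scene stay as the last step left them, time stands still between calls to the robot, and variables do not carry over. Pictures are saved under pics/ and viewed, and the job is handed in when it is done.

Besides the shell and the picture viewer there is one more tool, called after "Emit:" by a JSON object that holds its "name" and its "arguments", one argument or row to a line. move_arm: Moves the arm, as the interface text tells. Its arguments: {"type":"object","properties":{"moves":{"type":"array"},"gripper":{"type":"number"}},"required":["moves"]}

```bash
mkdir -p pics; python3 - <<'E'
from workcell import manip
import cv2
print(manip.get_obs())
for n in ("scene","top","wrist"):
    print(n,manip.camera_model(n))
    im=manip.snapshot(n); cv2.imwrite(f"pics/{n}0.png",im[:,:,::-1])
E
```

```text
{'clock': 0.0, 'joints': array([ 1.47010581e+00,  3.59341057e-01,  1.10553238e-02, -3.79957561e-04,
       -1.22409884e+00, -2.88110270e-01]), 'dq': array([-1.36434027e-03, -3.84331203e-05, -8.12218745e-05, -1.98749147e-04,
       -2.32145872e-04, -1.67299411e-03]), 'joint_torque': array([-8.83360262e-04, -5.83323848e+01,  2.93431824e+01,  6.93692207e+00,
       -5.99355146e-03,  1.98572269e-05]), 'eef_pos': array([0.25570282, 0.62416245, 0.23038641]), 'ee_rot': array([ 8.07354981e-04,  9.81150852e-01, -1.93241671e-01, -1.03531523e-04]), 'wrist_force': array([ 0.26483453,  0.00204438, -0.72012832]), 'torque': array([0.02742724, 0.04181576, 0.01713044]), 'gripper_width': 0.08566953590721035}
scene {'fov_y': 47.4921984381982, 'cx': 274.3813616468995, 'cy': 211.57749020904836, 'rvec': array([ 2.27796987, -0.831148  ,  0.29736333]), 'tvec': array([-0.44219955,  0.31263553,  1.08798738])}
top {'fov_y': 42.21855316714597, 'cx': 278.1163899554906, 'cy': 206.79296057549897, 'rvec': array([ 2.17132465, -2.11989491,  0.19647917]), 'tvec': array([-0.05326838,  0.54860882,  1.74792708])}
wrist {'fov_y': 69.18863268359065, 'cx': 278.5810874809695, 'cy': 208.33438123078312, 'hand_eye': array([[ 1.11520278e-04, -9.47528592e-01, -3.19671009e-01,
         8.17683770e-02],
       [ 9.99999875e-01, -5.03290790e-05,  4.98038611e-04,
         2.00879508e-04],
       [-4.87994572e-04, -3.19671025e-01,  9.47528468e-01,
        -1.42865762e-01],
       [ 0.00000000e+00,  0.00000000e+00,  0.00000000e+00,
         1.00000000e+00]])}
```

View pics/scene0.png

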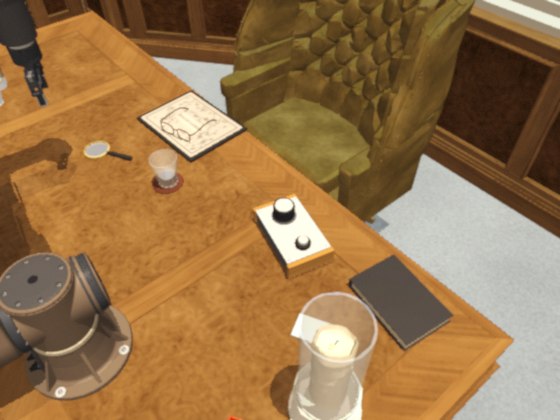

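View pics/top0.png

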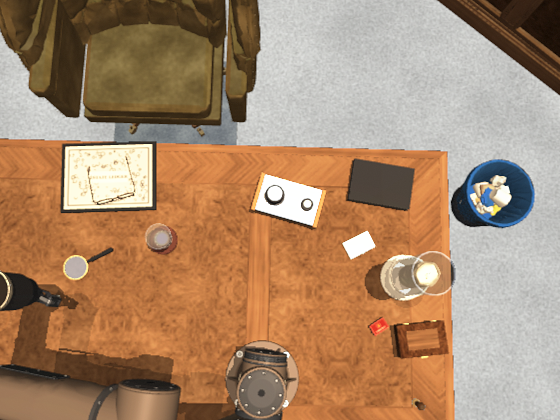

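View pics/wrist0.png

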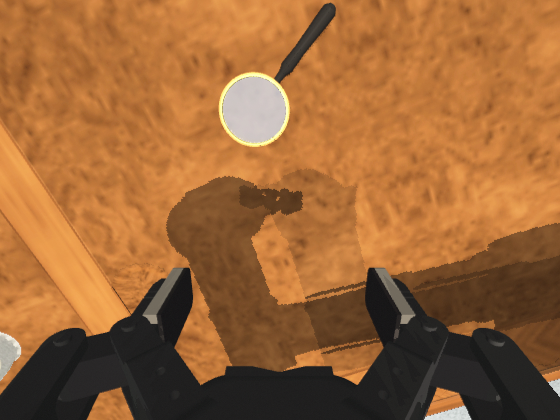

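The top view shows the dial near (275,194), the key near (307,204), the tumbler at (160,238), the card case at (359,245) and the book at (381,185). I'll enlarge crops of the selector next.

```bash
python3 - <<'E'
import cv2
a=cv2.imread("pics/top0.png")[165:240,240:340]; cv2.imwrite("pics/topc.png",cv2.resize(a,None,fx=8,fy=8,interpolation=cv2.INTER_CUBIC))
a=cv2.imread("pics/scene0.png")[185:285,240:345]; cv2.imwrite("pics/scenec.png",cv2.resize(a,None,fx=6,fy=6,interpolation=cv2.INTER_CUBIC))
E
```

```text
(no output)
```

View pics/topc.png

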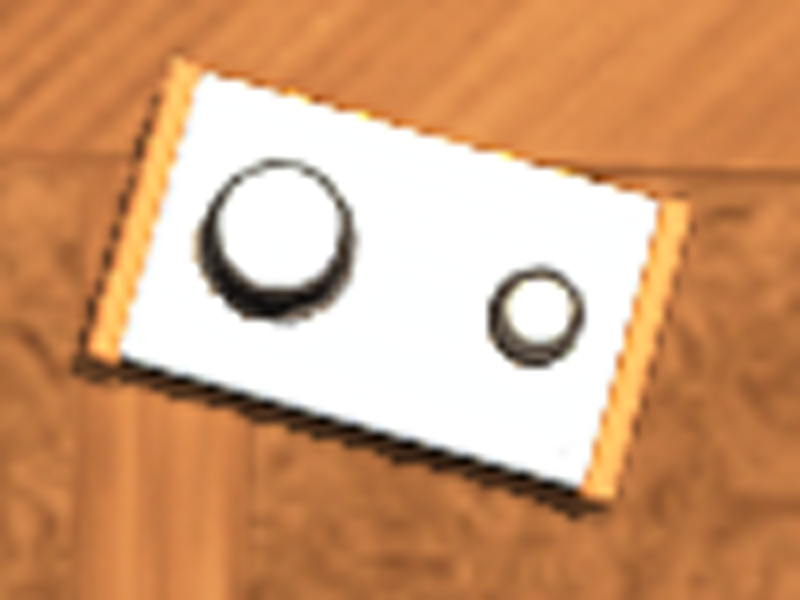

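View pics/scenec.png

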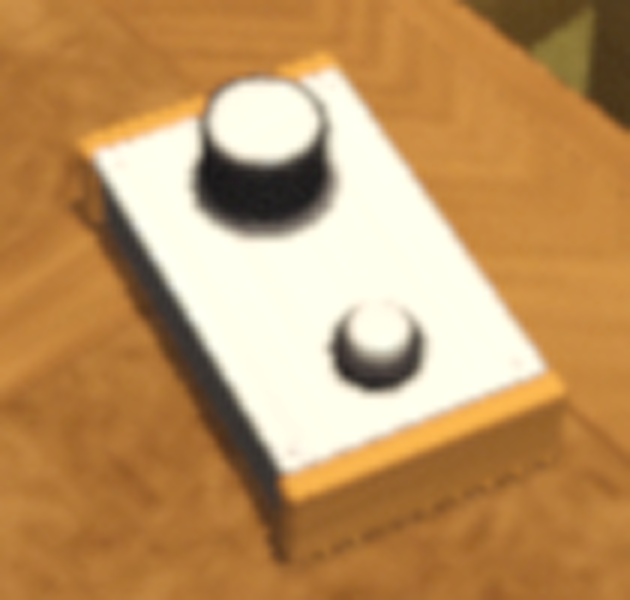

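```bash
cat > h.py <<'E'
import numpy as np,cv2
from workcell import manip
from scipy.spatial.transform import Rotation as R
from scipy.optimize import least_squares
def model(n,obs=None):
    m=manip.camera_model(n); f=210/np.tan(np.radians(m['fov_y'])/2)
    K=np.array([[f,0,m['cx']],[0,f,m['cy']],[0,0,1]])
    if n!='wrist': return K,cv2.Rodrigues(m['rvec'])[0],m['tvec']
    q=obs['ee_rot'];T=np.eye(4);T[:3,:3]=R.from_quat([q[1],q[2],q[3],q[0]]).as_matrix();T[:3,3]=obs['eef_pos']
    C=np.linalg.inv(T@np.array(m['hand_eye'])); return K,C[:3,:3],C[:3,3]
def ray(M,uv):
    K,Rm,t=M; d=Rm.T@np.linalg.inv(K)@np.array([uv[0],uv[1],1.]); return -Rm.T@t,d/np.linalg.norm(d)
def onz(M,uv,z):
    o,d=ray(M,uv); return o+d*(z-o[2])/d[2]
def tri(obs):
    A=np.zeros((3,3));b=np.zeros(3)
    for M,uv in obs:
        o,d=ray(M,uv);P=np.eye(3)-np.outer(d,d);A+=P;b+=P@o
    p=np.linalg.solve(A,b); e=[]
    for (K,Rm,t),uv in obs:
        x=K@(Rm@p+t); e.append(x[:2]/x[2]-uv)
    return p,np.round(e,2)
E
python3 - <<'E'
from h import *
T=model('top');S=model('scene')
c=lambda u,v,f,x,y:((u+.5)/f-.5+x,(v+.5)/f-.5+y)
d=[c(281,226,8,240,165),c(264,121,6,240,185)]
k=[c(541,309,8,240,165),c(380,327,6,240,185)]
for p,z in((d,.093),(k,.070)):
    print(tri([(T,p[0]),(S,p[1])]),onz(T,p[0],z),onz(S,p[1],z))
for u,v in((200,72),(658,205),(583,487),(120,360)): print(onz(T,c(u,v,8,240,165),.052))
for p in ((160,238),(359,245),(381,185)): print(onz(T,p,0.02))
E
```

```text
(array([ 0.5865884 , -0.02690872,  0.09378905]), array([[-0.08,  0.14],
       [ 0.19, -0.05]])) [ 0.58720624 -0.02717486  0.093     ] [ 0.58656068 -0.02615177  0.093     ]
(array([ 0.55908779, -0.13364526,  0.07332623]), array([[-0.06,  0.1 ],
       [ 0.15, -0.04]])) [ 0.55999754 -0.13408284  0.07      ] [ 0.56059143 -0.13154858  0.07      ]
[0.65905987 0.00742447 0.052     ]
[ 0.6079589  -0.18320491  0.052     ]
[ 0.48974198 -0.15357271  0.052     ]
[0.53742628 0.03701636 0.052     ]
[0.43961241 0.34645902 0.02      ]
[ 0.43242603 -0.31162328  0.02      ]
[ 0.63745761 -0.38661389  0.02      ]
```

Emit:
{"name": "move_arm", "arguments": {
  "moves": [0.044, 0.038, 0, 0.08, 0.088, 0.076, 0, 0.16, 0.132, 0.114, 0, 0.24, 0.176, 0.152, 0, 0.32, 0.22, 0.19, 0, 0.4, 0.264, 0.228, 0, 0.48, 0.308, 0.266, 0, 0.56, 0.352, 0.304, 0, 0.64, 0.396, 0.342, 0, 0.72, 0.44, 0.38, 0, 0.8],
  "gripper": -1
}}

```text
clock: 1.4
eef_pos: [0.5195, 0.1044, 0.2314]
ee_rot: [-0.0, 0.828, -0.561, 0.0]
wrist_force: [1.3, 0.8, -0.9]
gripper_width: 0.0855
```

```bash
cat >> h.py <<'E'
def to_tool(p,obs=None):
    obs=obs or manip.get_obs(); q=obs['ee_rot']
    return R.from_quat([q[1],q[2],q[3],q[0]]).inv().apply(np.array(p)-obs['eef_pos'])
def heading(obs):
    q=obs['ee_rot'];X=R.from_quat([q[1],q[2],q[3],q[0]]).as_matrix()[:,0];return np.arctan2(X[1],X[0])
def st():
    o=manip.get_obs();print('t',round(o['clock'],3),'p',o['eef_pos'].round(4),'hd',round(heading(o),4),'F',o['wrist_force'].round(2),'M',o['torque'].round(3),'w',round(o['gripper_width'],4),'j6',o['joints'].round(3));return o
E
python3 -c "
from h import *
st();print(to_tool([.587,-.027,.23]))"
```

```text
t 1.4 p [0.5195 0.1044 0.2314] hd -1.1912 F [ 1.31  0.78 -0.88] M [ 0.09  -0.15   0.014] w 0.0855 j6 [ 0.569  0.119 -0.306 -0.    -1.145 -0.189]
[ 0.14704114 -0.01403551  0.00139261]
```

Emit:
{"name": "move_arm", "arguments": {
  "moves": [0.04, -0.005, 0, 0, 0.08, -0.01, 0, 0, 0.09, -0.014, 0, 0, 0.09, -0.014, 0, 0, 0.09, -0.014, 0, 0]
}}

```text
clock: 2.02
eef_pos: [0.5651, 0.0286, 0.2312]
ee_rot: [-0.0, 0.829, -0.56, -0.0]
wrist_force: [0.2, -0.1, 0.4]
gripper_width: 0.0855
```

```bash
python3 -c "
from h import *
import pickle
o=st();im=manip.snapshot('wrist');cv2.imwrite('pics/w1.png',im[:,:,::-1]);pickle.dump(o,open('w1.pkl','wb'))"
```

```text
t 2.025 p [0.5651 0.0286 0.2312] hd -1.1881 F [ 0.24 -0.14  0.38] M [ 0.048 -0.019 -0.006] w 0.0855 j6 [ 0.396  0.18  -0.233 -0.    -1.158 -0.014]
```

View pics/w1.png

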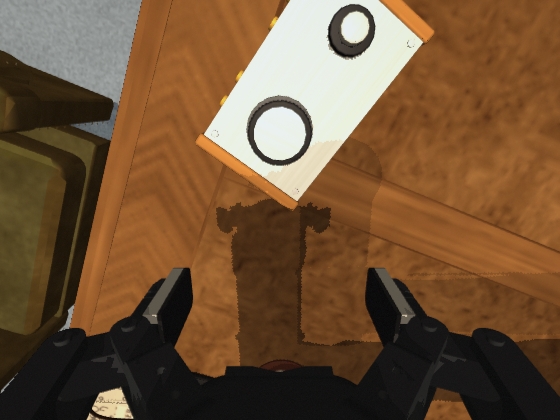

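The dial's top is at (280,133) and the key's top at (355,27). I'll take a second view nearer.

Emit:
{"name": "move_arm", "arguments": {
  "moves": [0.03, 0, 0, 0, 0.055, 0, 0.02, 0, 0.055, 0, 0.02, 0, 0.055, 0, 0.02, 0]
}}

```text
clock: 2.58
eef_pos: [0.586, -0.0224, 0.2118]
ee_rot: [-0.0, 0.829, -0.56, 0.0]
wrist_force: [-0.1, -0.2, -0.3]
gripper_width: 0.0856
```

```bash
python3 -c "
from h import *
import pickle
o=st();im=manip.snapshot('wrist');cv2.imwrite('pics/w2.png',im[:,:,::-1]);pickle.dump(o,open('w2.pkl','wb'))
a=im[:,:,::-1]
cv2.imwrite('pics/w2c.png',cv2.resize(a[60:320,180:460],None,fx=2.8,fy=2.3*0+2.8*.8,interpolation=cv2.INTER_CUBIC)) if 0 else None
cv2.imwrite('pics/w1c.png',cv2.resize(cv2.imread('pics/w1.png')[0:180,230:400],None,fx=3,fy=3,interpolation=cv2.INTER_CUBIC))
"
```

```text
t 2.575 p [ 0.586  -0.0224  0.2118] hd -1.1881 F [-0.1  -0.2  -0.26] M [0.001 0.007 0.014] w 0.0856 j6 [ 0.295  0.227 -0.218  0.    -1.125  0.088]
```

View pics/w2.png

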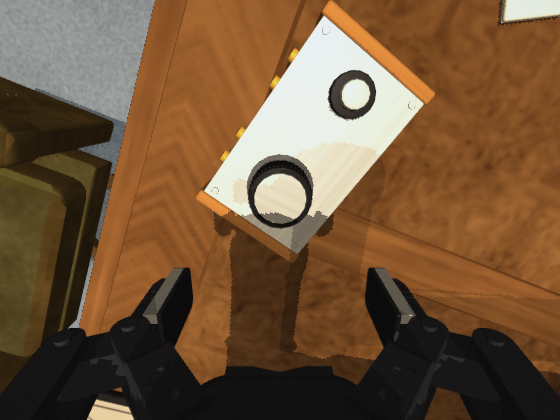

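View pics/w1c.png

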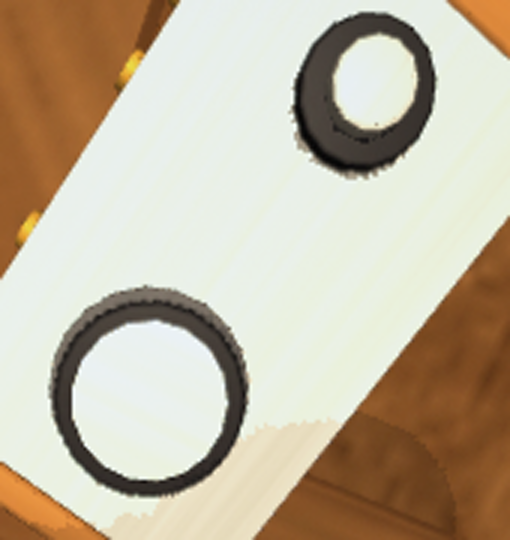

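```bash
python3 -c "
import cv2
cv2.imwrite('pics/w2c.png',cv2.resize(cv2.imread('pics/w2.png')[60:240,230:400],None,fx=3,fy=3,interpolation=cv2.INTER_CUBIC))"
```

```text
(no output)
```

View pics/w2c.png

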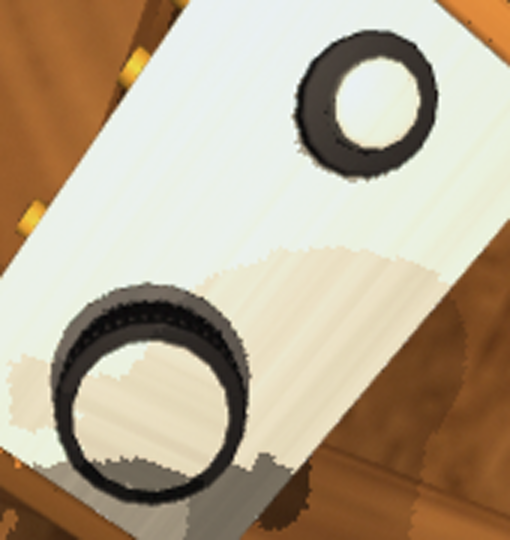

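```bash
python3 - <<'E'
from h import *
import pickle
A=model('wrist',pickle.load(open('w1.pkl','rb')));B=model('wrist',pickle.load(open('w2.pkl','rb')))
T=model('top');S=model('scene')
d=[(279.8,133.5),(280.2,198.5)];k=[(354.8,26.8),(355.5,93.8)]
for p,z,s,t in((d,.093,(283.6,204.8),(274.7,192.8)),(k,.07,(302.9,239.1),(307.2,203.2))):
    print(tri([(A,p[0]),(B,p[1])]),onz(A,p[0],z),onz(B,p[1],z)); print(tri([(A,p[0]),(B,p[1]),(S,s),(T,t)]))
E
```

```text
(array([ 0.58530532, -0.02616402,  0.09309646]), array([[ 0.02, -0.  ],
       [-0.02,  0.  ]])) [ 0.58531457 -0.02615142  0.093     ] [ 0.58528134 -0.02614241  0.093     ]
(array([ 0.58587064, -0.0268255 ,  0.09461229]), array([[-0.29, -0.8 ],
       [-0.32, -0.4 ],
       [-0.05, -0.2 ],
       [-0.12,  0.32]]))
(array([ 0.5580027 , -0.13269147,  0.07314932]), array([[ 0.03, -0.01],
       [-0.03,  0.  ]])) [ 0.55763874 -0.13356532  0.07      ] [ 0.55732735 -0.13308443  0.07      ]
(array([ 0.55852113, -0.13316225,  0.07346324]), array([[-0.17, -0.92],
       [-0.24, -0.79],
       [-0.13, -0.09],
       [-0.22,  0.25]]))
```

```bash
python3 -c "
from h import *
st();print(to_tool([.5857,-.0265,.064]))"
```

```text
t 2.625 p [ 0.5861 -0.0222  0.212 ] hd -1.1877 F [-0.33 -0.32 -0.95] M [0.047 0.009 0.035] w 0.0854 j6 [ 0.295  0.227 -0.218  0.    -1.125  0.088]
[0.00377719 0.00211827 0.14803073]
```

Emit:
{"name": "move_arm", "arguments": {
  "moves": [0.004, 0.002, 0.04, 0, 0.004, 0.002, 0.08, 0, 0.004, 0.002, 0.11, 0, 0.004, 0.002, 0.13, 0, 0.004, 0.002, 0.148, 0, 0.004, 0.002, 0.148, 0, 0.004, 0.002, 0.148, 0]
}}

```text
clock: 3.5
eef_pos: [0.5864, -0.027, 0.0645]
ee_rot: [-0.0, 0.829, -0.56, 0.001]
wrist_force: [0.1, 0.5, 0.8]
gripper_width: 0.0855
```

```bash
python3 -c "
from h import *
st();cv2.imwrite('pics/w3.png',manip.snapshot('wrist')[:,:,::-1])"
```

```text
t 3.5 p [ 0.5864 -0.027   0.0645] hd -1.1878 F [0.08 0.53 0.77] M [0.009 0.01  0.02 ] w 0.0855 j6 [ 0.287  0.374 -0.391  0.    -0.804  0.096]
```

View pics/w3.png

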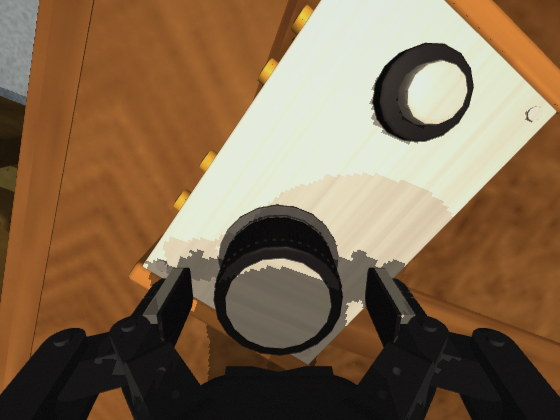

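The dial sits centred between the pads (dial at u≈278, pads at 190 and 367), so I'll grip it.

Emit:
{"name": "move_arm", "arguments": {
  "moves": [0, 0, 0, 0, 0, 0, 0, 0, 0, 0, 0, 0, 0, 0, 0, 0, 0, 0, 0, 0, 0, 0, 0, 0],
  "gripper": 1
}}

```text
clock: 4.3
eef_pos: [0.5869, -0.0272, 0.0647]
ee_rot: [-0.001, 0.829, -0.56, 0.001]
wrist_force: [0.9, 2.6, 6.0]
gripper_width: 0.0561
```

```bash
python3 -c "
from h import *
st()"
```

```text
t 4.3 p [ 0.5869 -0.0272  0.0647] hd -1.1883 F [0.93 2.58 5.98] M [0.681 0.246 0.006] w 0.0561 j6 [ 0.286  0.374 -0.391  0.    -0.803  0.096]
```

Emit:
{"name": "move_arm", "arguments": {
  "moves": [0, 0, 0, -0.03, 0, 0, 0, -0.06, 0, 0, 0, -0.087, 0, 0, 0, -0.087]
}}

```text
clock: 4.8
eef_pos: [0.587, -0.0272, 0.0647]
ee_rot: [-0.001, 0.852, -0.523, 0.001]
wrist_force: [-0.0, 1.7, 5.8]
gripper_width: 0.0564
```

```bash
python3 -c "
from h import *
st()"
```

```text
t 4.8 p [ 0.587  -0.0272  0.0647] hd -1.101 F [-0.    1.66  5.78] M [ 0.79   0.157 -0.035] w 0.0564 j6 [ 0.286  0.374 -0.391  0.    -0.803  0.183]
```

Emit:
{"name": "move_arm", "arguments": {
  "moves": [0, 0, 0, -0.044, 0, 0, 0, -0.087, 0, 0, 0, -0.087]
}}

```text
clock: 5.18
eef_pos: [0.5871, -0.0271, 0.0647]
ee_rot: [-0.001, 0.874, -0.485, 0.001]
wrist_force: [0.2, 3.4, 5.5]
gripper_width: 0.0563
```

```bash
python3 -c "
from h import *
st()"
```

```text
t 5.175 p [ 0.5871 -0.0271  0.0647] hd -1.0136 F [0.2  3.42 5.47] M [ 0.871  0.032 -0.006] w 0.0563 j6 [ 0.286  0.374 -0.391  0.    -0.803  0.27 ]
```

Emit:
{"name": "move_arm", "arguments": {
  "moves": [0, 0, 0, -0.044, 0, 0, 0, -0.087, 0, 0, 0, -0.087]
}}

```text
clock: 5.55
eef_pos: [0.5873, -0.027, 0.0647]
ee_rot: [-0.001, 0.895, -0.447, 0.001]
wrist_force: [-0.4, 2.5, 5.8]
gripper_width: 0.056
```

```bash
python3 -c "
from h import *
st()"
```

```text
t 5.55 p [ 0.5873 -0.027   0.0647] hd -0.9269 F [-0.38  2.45  5.81] M [ 1.062 -0.075  0.123] w 0.056 j6 [ 0.287  0.374 -0.391  0.    -0.803  0.357]
```

Emit:
{"name": "move_arm", "arguments": {
  "moves": [0, 0, 0, -0.044, 0, 0, 0, -0.088, 0, 0, 0, -0.088]
}}

```text
clock: 5.92
eef_pos: [0.5874, -0.0269, 0.0647]
ee_rot: [-0.001, 0.913, -0.407, 0.001]
wrist_force: [0.8, 1.9, 5.0]
gripper_width: 0.0562
```

```bash
python3 -c "
from h import *
st()"
```

```text
t 5.925 p [ 0.5874 -0.0269  0.0647] hd -0.8391 F [0.76 1.95 5.01] M [ 1.097 -0.274  0.023] w 0.0562 j6 [ 0.287  0.374 -0.39   0.    -0.803  0.445]
```

Emit:
{"name": "move_arm", "arguments": {
  "moves": [0, 0, 0, -0.03, 0, 0, 0, -0.06, 0, 0, 0, -0.06]
}}

```text
clock: 6.3
eef_pos: [0.5874, -0.0269, 0.0647]
ee_rot: [-0.001, 0.925, -0.38, 0.002]
wrist_force: [1.2, 3.2, 3.3]
gripper_width: 0.0566
```

```bash
cat >> h.py <<'E'
def mz(n=6):
    r=[]
    for i in range(n):
        o=manip.get_obs(); r.append(o['torque'][2]); manip.snapshot('wrist')
    st(); print('Mz mean',np.mean(r).round(3),np.round(r,3))
E
python3 -c "
from h import *
mz()"
```

```text
t 6.6 p [ 0.5874 -0.0269  0.0647] hd -0.7798 F [1.8  3.3  5.02] M [ 1.11  -0.341 -0.123] w 0.0563 j6 [ 0.287  0.374 -0.39   0.    -0.803  0.504]
Mz mean -0.132 [-0.108 -0.109 -0.145 -0.147 -0.15  -0.132]
```

Emit:
{"name": "move_arm", "arguments": {
  "moves": [0, 0, 0, -0.015, 0, 0, 0, -0.025, 0, 0, 0, -0.025]
}}

```text
clock: 6.98
eef_pos: [0.5875, -0.0269, 0.0647]
ee_rot: [-0.001, 0.93, -0.368, 0.002]
wrist_force: [1.1, 4.2, 4.0]
gripper_width: 0.0562
```

```bash
python3 -c "
from h import *
mz()"
```

```text
t 7.275 p [ 0.5874 -0.0269  0.0647] hd -0.7548 F [0.46 4.27 7.13] M [ 1.371 -0.203 -0.071] w 0.0564 j6 [ 0.287  0.374 -0.39   0.    -0.803  0.529]
Mz mean -0.061 [-0.092 -0.04  -0.119  0.006 -0.055 -0.066]
```

Emit:
{"name": "move_arm", "arguments": {
  "moves": [0, 0, 0, -0.06, 0, 0, 0, -0.12, 0, 0, 0, -0.18, 0, 0, 0, -0.24, 0, 0, 0, -0.264, 0, 0, 0, -0.264]
}}

```text
clock: 8.02
eef_pos: [0.5877, -0.0265, 0.0647]
ee_rot: [-0.001, 0.97, -0.243, 0.002]
wrist_force: [2.3, 4.7, 4.8]
gripper_width: 0.0562
```

```bash
python3 -c "
from h import *
mz(3)"
```

```text
t 8.175 p [ 0.5877 -0.0266  0.0647] hd -0.4905 F [2.06 5.03 3.45] M [ 1.756 -0.617  0.076] w 0.0565 j6 [ 0.287  0.374 -0.39  -0.    -0.802  0.793]
Mz mean 0.026 [0.008 0.037 0.032]
```

Emit:
{"name": "move_arm", "arguments": {
  "moves": [0, 0, 0, -0.03, 0, 0, 0, -0.06, 0, 0, 0, -0.06]
}}

```text
clock: 8.55
eef_pos: [0.5877, -0.0265, 0.0647]
ee_rot: [-0.001, 0.977, -0.214, 0.002]
wrist_force: [0.6, 5.4, 3.6]
gripper_width: 0.0567
```

```bash
python3 -c "
from h import *
mz()"
```

```text
t 8.85 p [ 0.5877 -0.0265  0.0647] hd -0.4307 F [1.5  5.17 5.01] M [ 1.905 -0.559 -0.142] w 0.0565 j6 [ 0.287  0.374 -0.39  -0.    -0.802  0.853]
Mz mean -0.095 [-0.116 -0.073 -0.062 -0.112 -0.106 -0.1  ]
```

Emit:
{"name": "move_arm", "arguments": {
  "moves": [0, 0, 0, -0.015, 0, 0, 0, -0.025, 0, 0, 0, -0.025]
}}

```text
clock: 9.22
eef_pos: [0.5878, -0.0265, 0.0647]
ee_rot: [-0.001, 0.98, -0.201, 0.002]
wrist_force: [2.5, 5.5, 3.6]
gripper_width: 0.0562
```

```bash
python3 -c "
from h import *
mz()"
```

```text
t 9.525 p [ 0.5877 -0.0264  0.0647] hd -0.4057 F [1.04 5.38 6.18] M [ 2.097 -0.32  -0.084] w 0.0567 j6 [ 0.287  0.374 -0.39  -0.    -0.802  0.878]
Mz mean -0.093 [-0.109 -0.08  -0.076 -0.115 -0.08  -0.099]
```

Emit:
{"name": "move_arm", "arguments": {
  "moves": [0, 0, 0, -0.01, 0, 0, 0, -0.02, 0, 0, 0, -0.02]
}}

```text
clock: 9.9
eef_pos: [0.5878, -0.0264, 0.0647]
ee_rot: [-0.001, 0.981, -0.192, 0.002]
wrist_force: [2.3, 5.8, 5.9]
gripper_width: 0.0565
```

```bash
python3 -c "
from h import *
mz()"
```

```text
t 10.2 p [ 0.5878 -0.0264  0.0647] hd -0.3857 F [0.67 5.63 4.21] M [ 2.095 -0.349 -0.128] w 0.0564 j6 [ 0.287  0.374 -0.39  -0.    -0.802  0.898]
Mz mean -0.091 [-0.106 -0.111 -0.119 -0.067 -0.105 -0.037]
```

Emit:
{"name": "move_arm", "arguments": {
  "moves": [0, 0, 0, -0.06, 0, 0, 0, -0.12, 0, 0, 0, -0.18, 0, 0, 0, -0.23, 0, 0, 0, -0.244, 0, 0, 0, -0.244]
}}

```text
clock: 10.95
eef_pos: [0.5879, -0.0261, 0.0647]
ee_rot: [-0.001, 0.998, -0.071, 0.002]
wrist_force: [0.7, 7.6, 3.9]
gripper_width: 0.0564
```

```bash
python3 -c "
from h import *
mz(3)"
```

```text
t 11.1 p [ 0.5879 -0.0261  0.0647] hd -0.1415 F [1.87 7.22 5.28] M [ 2.704 -0.475  0.03 ] w 0.0563 j6 [ 2.870e-01  3.740e-01 -3.900e-01 -1.000e-03 -8.020e-01  1.142e+00]
Mz mean 0.024 [-0.012  0.059  0.025]
```

Emit:
{"name": "move_arm", "arguments": {
  "moves": [0, 0, 0, -0.03, 0, 0, 0, -0.06, 0, 0, 0, -0.06]
}}

```text
clock: 11.48
eef_pos: [0.5879, -0.026, 0.0647]
ee_rot: [-0.001, 0.999, -0.041, 0.002]
wrist_force: [1.4, 8.7, 3.8]
gripper_width: 0.0562
```

```bash
python3 -c "
from h import *
mz()"
```

```text
t 11.775 p [ 0.5879 -0.026   0.0647] hd -0.0817 F [1.63 7.39 3.04] M [ 2.887 -0.651 -0.069] w 0.0565 j6 [ 2.870e-01  3.740e-01 -3.900e-01 -1.000e-03 -8.020e-01  1.202e+00]
Mz mean -0.11 [-0.085 -0.126 -0.145 -0.08  -0.098 -0.126]
```

Emit:
{"name": "move_arm", "arguments": {
  "moves": [0, 0, 0, -0.015, 0, 0, 0, -0.025, 0, 0, 0, -0.025]
}}

```text
clock: 12.15
eef_pos: [0.5879, -0.0259, 0.0648]
ee_rot: [-0.001, 1.0, -0.028, 0.002]
wrist_force: [0.8, 7.5, 6.0]
gripper_width: 0.0563
```

```bash
python3 -c "
from h import *
mz()"
```

```text
t 12.45 p [ 0.5879 -0.0259  0.0648] hd -0.0566 F [2.46 6.96 2.7 ] M [ 2.956 -0.453 -0.033] w 0.0566 j6 [ 2.870e-01  3.740e-01 -3.900e-01 -1.000e-03 -8.020e-01  1.227e+00]
Mz mean -0.062 [-0.065 -0.09  -0.052 -0.101 -0.002 -0.06 ]
```

Emit:
{"name": "move_arm", "arguments": {
  "moves": [0, 0, 0, -0.06, 0, 0, 0, -0.12, 0, 0, 0, -0.18, 0, 0, 0, -0.24, 0, 0, 0, -0.264, 0, 0, 0, -0.264]
}}

```text
clock: 13.2
eef_pos: [0.5878, -0.0256, 0.0647]
ee_rot: [-0.001, 0.995, 0.104, 0.003]
wrist_force: [0.8, 10.6, 5.8]
gripper_width: 0.0565
```

```bash
python3 -c "
from h import *
mz(5)"
```

```text
t 13.45 p [ 0.5879 -0.0255  0.0647] hd 0.2075 F [ 1.65 10.99  5.6 ] M [ 3.762 -0.154  0.013] w 0.0562 j6 [ 2.880e-01  3.740e-01 -3.900e-01 -1.000e-03 -8.020e-01  1.491e+00]
Mz mean 0.029 [0.007 0.04  0.059 0.01  0.032]
```

Emit:
{"name": "move_arm", "arguments": {
  "moves": [0, 0, 0, -0.03, 0, 0, 0, -0.06, 0, 0, 0, -0.06]
}}

```text
clock: 13.82
eef_pos: [0.5878, -0.0254, 0.0648]
ee_rot: [-0.001, 0.991, 0.133, 0.003]
wrist_force: [0.5, 10.7, 5.8]
gripper_width: 0.056
```

```bash
python3 -c "
from h import *
mz()"
```

```text
t 14.125 p [ 0.5878 -0.0255  0.0647] hd 0.2669 F [ 0.25 10.31  5.3 ] M [ 4.074 -0.02  -0.222] w 0.0566 j6 [ 0.288  0.374 -0.39  -0.002 -0.802  1.551]
Mz mean -0.221 [-0.224 -0.225 -0.26  -0.193 -0.212 -0.214]
```

Emit:
{"name": "move_arm", "arguments": {
  "moves": [0, 0, 0, -0.008, 0, 0, 0, -0.015, 0, 0, 0, -0.015]
}}

```text
clock: 14.5
eef_pos: [0.5878, -0.0254, 0.0647]
ee_rot: [-0.001, 0.99, 0.14, 0.003]
wrist_force: [0.6, 10.6, 6.0]
gripper_width: 0.0559
```

```bash
python3 -c "
from h import *
mz()"
```

```text
t 14.8 p [ 0.5878 -0.0254  0.0648] hd 0.2817 F [ 0.76 10.83  4.98] M [ 4.232 -0.014 -0.33 ] w 0.0563 j6 [ 0.288  0.374 -0.39  -0.002 -0.802  1.566]
Mz mean -0.339 [-0.291 -0.377 -0.351 -0.33  -0.358 -0.328]
```

Four clicks anticlockwise, then the moment rose from 0.22 to 0.34 N m without falling, so this is the stop. I'll go back to the first place, hold there, then turn clockwise.

Emit:
{"name": "move_arm", "arguments": {
  "moves": [0, 0, 0, 0.03, 0, 0, 0, 0.06, 0, 0, 0, 0.075, 0, 0, 0, 0.075, 0, 0, 0, 0.075, 0, 0, 0, 0.075]
}}

```text
clock: 15.55
eef_pos: [0.5878, -0.0256, 0.0648]
ee_rot: [-0.001, 0.995, 0.104, 0.003]
wrist_force: [0.3, 10.5, 5.4]
gripper_width: 0.0561
```

```bash
python3 -c "
from h import *
mz()"
```

```text
t 15.85 p [ 0.5878 -0.0256  0.0648] hd 0.2074 F [ 0.55 10.27  5.67] M [ 3.85  -0.144  0.019] w 0.0566 j6 [ 0.288  0.374 -0.39  -0.002 -0.802  1.491]
Mz mean 0.017 [0.027 0.005 0.049 0.004 0.001 0.015]
```

Emit:
{"name": "move_arm", "arguments": {
  "moves": [0, 0, 0, 0.06, 0, 0, 0, 0.12, 0, 0, 0, 0.18, 0, 0, 0, 0.24, 0, 0, 0, 0.3, 0, 0, 0, 0.349, 0, 0, 0, 0.349, 0, 0, 0, 0.349]
}}

```text
clock: 16.85
eef_pos: [0.5879, -0.0261, 0.0647]
ee_rot: [-0.001, 0.997, -0.071, 0.002]
wrist_force: [1.3, 6.6, 4.1]
gripper_width: 0.0563
```

```bash
python3 -c "
from h import *
mz()"
```

```text
t 17.15 p [ 0.5879 -0.026   0.0647] hd -0.1415 F [1.48 6.8  4.32] M [ 2.77  -0.499 -0.055] w 0.0564 j6 [ 2.870e-01  3.740e-01 -3.900e-01 -1.000e-03 -8.020e-01  1.142e+00]
Mz mean -0.021 [-0.019 -0.06  -0.049 -0.036  0.015  0.023]
```

Emit:
{"name": "move_arm", "arguments": {
  "moves": [0, 0, 0, 0.06, 0, 0, 0, 0.12, 0, 0, 0, 0.18, 0, 0, 0, 0.24, 0, 0, 0, 0.3, 0, 0, 0, 0.349, 0, 0, 0, 0.349, 0, 0, 0, 0.349]
}}

```text
clock: 18.15
eef_pos: [0.5877, -0.0266, 0.0647]
ee_rot: [-0.001, 0.97, -0.243, 0.002]
wrist_force: [0.6, 4.8, 5.2]
gripper_width: 0.0561
```

```bash
python3 -c "
from h import *
mz()"
```

```text
t 18.45 p [ 0.5877 -0.0266  0.0647] hd -0.4906 F [1.1  5.05 4.6 ] M [ 1.817 -0.474 -0.007] w 0.0567 j6 [ 0.287  0.374 -0.39  -0.    -0.802  0.793]
Mz mean -0.004 [-0.066 -0.041  0.026  0.002  0.033  0.025]
```

Emit:
{"name": "move_arm", "arguments": {
  "moves": [0, 0, 0, 0.06, 0, 0, 0, 0.12, 0, 0, 0, 0.18, 0, 0, 0, 0.24, 0, 0, 0, 0.3, 0, 0, 0, 0.349, 0, 0, 0, 0.349, 0, 0, 0, 0.349]
}}

```text
clock: 19.45
eef_pos: [0.5874, -0.0269, 0.0647]
ee_rot: [-0.001, 0.913, -0.408, 0.002]
wrist_force: [1.5, 3.2, 6.1]
gripper_width: 0.0567
```

```bash
python3 -c "
from h import *
mz()"
```

```text
t 19.75 p [ 0.5874 -0.027   0.0647] hd -0.8396 F [-0.23  3.62  5.47] M [ 1.121 -0.254  0.032] w 0.0564 j6 [ 0.287  0.374 -0.39   0.    -0.803  0.444]
Mz mean 0.035 [ 0.054  0.026 -0.009  0.038  0.077  0.027]
```

Emit:
{"name": "move_arm", "arguments": {
  "moves": [0, 0, 0, 0.06, 0, 0, 0, 0.12, 0, 0, 0, 0.18, 0, 0, 0, 0.24, 0, 0, 0, 0.3, 0, 0, 0, 0.349, 0, 0, 0, 0.349, 0, 0, 0, 0.349]
}}

```text
clock: 20.75
eef_pos: [0.5869, -0.0272, 0.0647]
ee_rot: [-0.001, 0.828, -0.56, 0.001]
wrist_force: [0.6, 1.6, 6.7]
gripper_width: 0.0562
```

```bash
python3 -c "
from h import *
mz()"
```

```text
t 21.05 p [ 0.5869 -0.0272  0.0647] hd -1.1887 F [0.1  1.77 6.99] M [0.847 0.246 0.006] w 0.0566 j6 [ 0.286  0.374 -0.391  0.    -0.803  0.095]
Mz mean 0.0 [ 0.013  0.012 -0.072  0.022  0.025  0.001]
```

Four clicks clockwise are done and the moment is zero, as it should be at a place. Next I release and rise.

Emit:
{"name": "move_arm", "arguments": {
  "moves": [0, 0, 0, 0, 0, 0, 0, 0, 0, 0, 0, 0, 0, 0, 0, 0, 0, 0, 0, 0],
  "gripper": -1
}}

```text
clock: 21.68
eef_pos: [0.5856, -0.0277, 0.0632]
ee_rot: [0.0, 0.828, -0.56, -0.0]
wrist_force: [0.1, -0.3, 0.7]
gripper_width: 0.0856
```

Emit:
{"name": "move_arm", "arguments": {
  "moves": [0, 0, -0.03, 0, 0, 0, -0.07, 0, 0, 0, -0.1, 0, 0, 0, -0.1, 0, 0, 0, -0.1, 0]
}}

```text
clock: 22.3
eef_pos: [0.5852, -0.0276, 0.1629]
ee_rot: [0.0, 0.828, -0.56, -0.0]
wrist_force: [-0.7, -1.2, -0.3]
gripper_width: 0.0852
```

```bash
python3 -c "
from h import *
st();print(to_tool([.558,-.1335,.12]))"
```

```text
t 22.3 p [ 0.5852 -0.0276  0.1629] hd -1.189 F [-0.73 -1.19 -0.27] M [ 0.     0.061 -0.011] w 0.0852 j6 [ 0.286  0.267 -0.284 -0.    -1.02   0.096]
[0.08810855 0.06470132 0.04285384]
```

Emit:
{"name": "move_arm", "arguments": {
  "moves": [0.045, 0.033, 0, 0, 0.088, 0.065, 0, 0, 0.088, 0.065, 0.04, 0, 0.088, 0.065, 0.06, 0, 0.088, 0.065, 0.06, 0, 0.088, 0.065, 0.06, 0, 0.088, 0.065, 0.06, 0, 0.088, 0.065, 0.06, 0],
  "gripper": 1
}}

```text
clock: 23.3
eef_pos: [0.5586, -0.1333, 0.1041]
ee_rot: [-0.0, 0.829, -0.56, 0.001]
wrist_force: [0.2, -0.2, 0.3]
gripper_width: 0.0
```

```bash
python3 -c "
from h import *
st();print(to_tool([.558,-.1335,.07]));cv2.imwrite('pics/w4.png',manip.snapshot('wrist')[:,:,::-1]);a=manip.snapshot('scene')[:,:,::-1]
cv2.imwrite('pics/s4.png',cv2.resize(a[130:290,220:400],None,fx=4,fy=3.75))"
```

```text
t 23.3 p [ 0.5586 -0.1333  0.1041] hd -1.1885 F [ 0.19 -0.21  0.31] M [-0.003  0.031  0.015] w 0.0 j6 [ 0.106  0.309 -0.38   0.    -0.881  0.276]
[-8.64773187e-05  6.59054692e-04  3.40503320e-02]
```

View pics/w4.png

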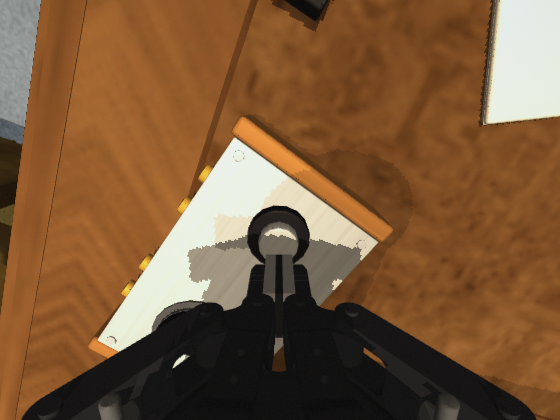

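View pics/s4.png

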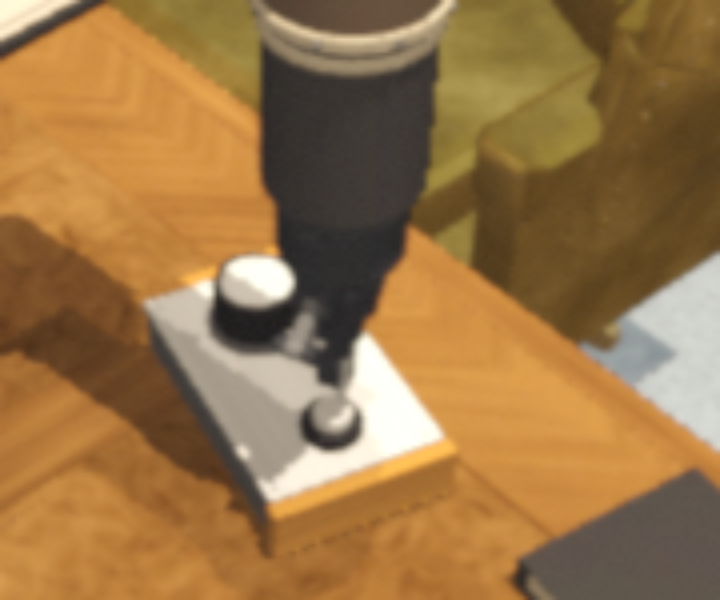

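The closed fingertips stand over the key at about (279,240) in the wrist view. I'll lower in steps.

Emit:
{"name": "move_arm", "arguments": {
  "moves": [0, 0.001, 0.015, 0, 0, 0.001, 0.025, 0, 0, 0.001, 0.03, 0, 0, 0.001, 0.032, 0, 0, 0.001, 0.032, 0]
}}

```text
clock: 24.02
eef_pos: [0.557, -0.134, 0.0713]
ee_rot: [0.0, 0.828, -0.56, -0.0]
wrist_force: [-1.8, -0.5, 4.1]
gripper_width: 0.0002
```

Emit:
{"name": "move_arm", "arguments": {
  "moves": [0, 0, 0.002, 0, 0, 0, 0.004, 0, 0, 0, 0.004, 0]
}}

```text
clock: 24.4
eef_pos: [0.5575, -0.134, 0.0681]
ee_rot: [-0.0, 0.829, -0.56, 0.0]
wrist_force: [-4.0, 0.4, 8.1]
gripper_width: -0.0002
```

```bash
python3 -c "
from h import *
st()
cv2.imwrite('pics/w5.png',manip.snapshot('wrist')[:,:,::-1])"
```

```text
t 24.4 p [ 0.5575 -0.134   0.0681] hd -1.1885 F [-4.02  0.42  8.09] M [0.063 1.381 0.04 ] w -0.0002 j6 [ 0.105  0.351 -0.418  0.    -0.801  0.277]
```

View pics/w5.png

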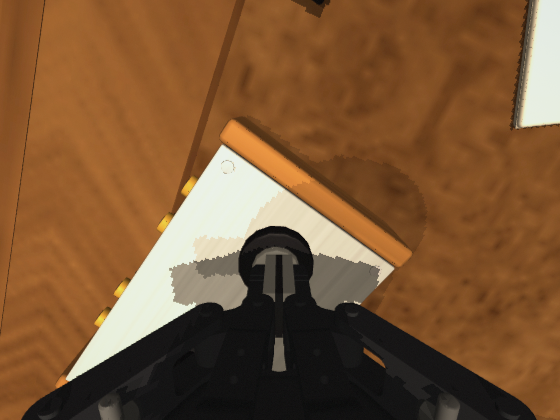

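Emit:
{"name": "move_arm", "arguments": {
  "moves": [0, 0, 0.001, 0, 0, 0, 0.002, 0, 0, 0, 0.002, 0]
}}

```text
clock: 24.82
eef_pos: [0.5576, -0.134, 0.0677]
ee_rot: [-0.0, 0.829, -0.56, 0.001]
wrist_force: [-8.5, 2.9, 24.1]
gripper_width: -0.0004
```

```bash
python3 -c "
from h import *
st()"
```

```text
t 24.825 p [ 0.5576 -0.134   0.0677] hd -1.1879 F [-8.54  2.9  24.1 ] M [ 9.810e-01  3.495e+00 -3.000e-03] w -0.0004 j6 [ 0.106  0.351 -0.419  0.001 -0.799  0.277]
```

Emit:
{"name": "move_arm", "arguments": {
  "moves": [0, 0, 0.001, 0, 0, 0, 0.002, 0, 0, 0, 0.002, 0]
}}

```text
clock: 25.2
eef_pos: [0.5577, -0.134, 0.0675]
ee_rot: [-0.0, 0.829, -0.559, 0.001]
wrist_force: [-15.1, 5.1, 38.4]
gripper_width: 0.0
```

```bash
python3 -c "
from h import *
st();cv2.imwrite('pics/w6.png',cv2.resize(manip.snapshot('wrist')[200:300,220:340,::-1],None,fx=5,fy=5))"
```

```text
t 25.2 p [ 0.5577 -0.134   0.0675] hd -1.1873 F [-15.07   5.06  38.42] M [1.919 5.529 0.02 ] w 0.0 j6 [ 0.106  0.351 -0.42   0.002 -0.797  0.277]
```

View pics/w6.png

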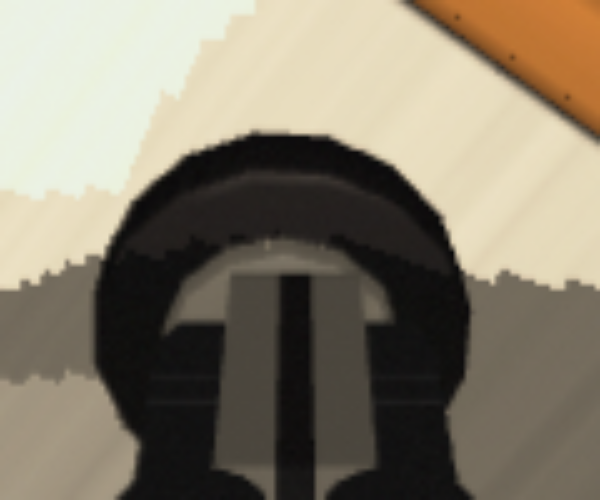

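The contact went hard at about 0.0675 m with 38 N, and the key's face is flush with the collar, so it is fully down. I'll lift off.

Emit:
{"name": "move_arm", "arguments": {
  "moves": [0, 0, -0.003, 0, 0, 0, -0.008, 0, 0, 0, -0.02, 0, 0, 0, -0.05, 0, 0, 0, -0.1, 0, -0.03, 0, -0.13, 0, -0.08, 0, -0.15, 0, -0.14, 0, -0.15, 0, -0.2, 0, -0.15, 0, -0.2, 0, -0.15, 0]
}}

```text
clock: 26.5
eef_pos: [0.4819, 0.0551, 0.2141]
ee_rot: [-0.001, 0.83, -0.558, 0.0]
wrist_force: [0.7, 0.7, -0.1]
gripper_width: -0.0004
```

```bash
python3 -c "
from h import *
st();cv2.imwrite('pics/w7.png',manip.snapshot('wrist')[:,:,::-1]);cv2.imwrite('pics/t7.png',manip.snapshot('top')[:,:,::-1])
a=manip.snapshot('scene')[:,:,::-1]
cv2.imwrite('pics/s7.png',cv2.resize(a[150:350,140:460],None,fx=2.5,fy=2.5))"
```

```text
t 26.5 p [0.4819 0.0551 0.2141] hd -1.1835 F [ 0.71  0.65 -0.09] M [-0.028 -0.059 -0.029] w -0.0004 j6 [ 5.200e-01  5.400e-02 -4.210e-01 -1.000e-03 -1.094e+00 -1.320e-01]
```

View pics/w7.png

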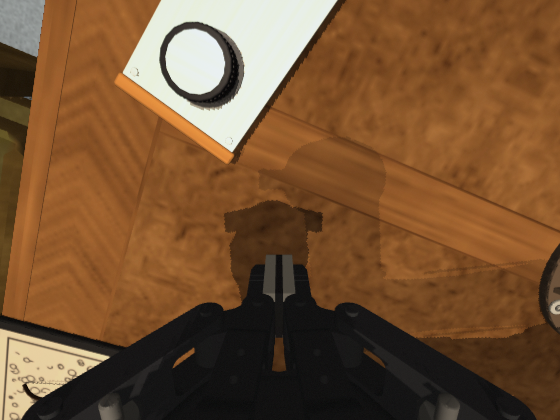

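View pics/s7.png

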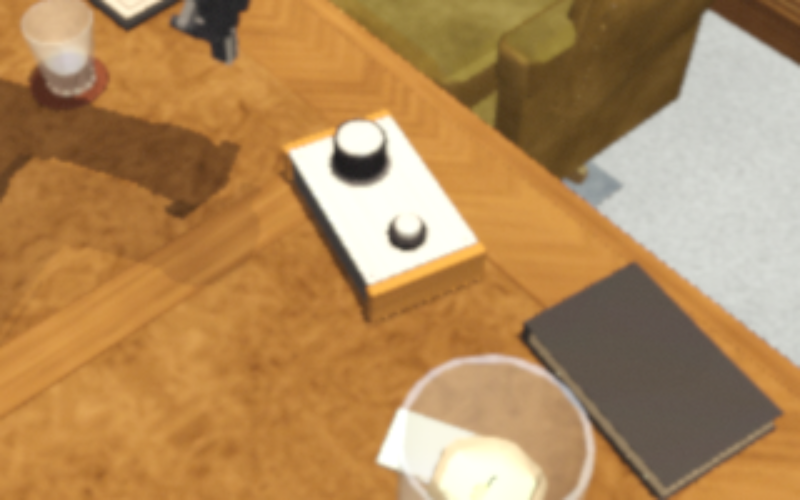

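View pics/t7.png

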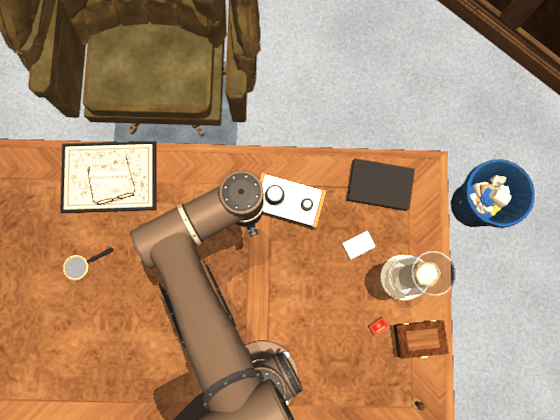

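```bash
python3 -c "
from h import *
a=cv2.imread('pics/scene0.png')[190:270,250:335].astype(int);b=manip.snapshot('scene')[190:270,250:335,::-1].astype(int)
print('key/dial diff',abs(a-b)[40:60,42:65].mean(),abs(a-b).mean())
print(manip.finish_job())"
```

```text
key/dial diff 5.081159420289855 6.03656862745098
the job is handed in; nothing more can be done
None
```

I turned the dial to its stop and back four clicks, pressed the key there and let it up, then handed the job in at about 26.5 s. No verdict was reported.

- **Anticlockwise turn:** one grasp took the dial through four clicks, so it started at its fifth place. Past the fourth click the moment rose from 0.22 to 0.34 N m instead of falling, which marked the stop. I went no further, staying well under the 0.57 N m limit.
- **Clockwise turn:** after holding at the first place, I turned the dial by 4 × 20°. The measured moment was close to zero at each place, and I then released it.
- **Key press:** I pressed with the closed fingertips until the contact went hard, at about 38 N on the wrist. In the wrist picture the key's face looked flush with its collar.
- **Last checks:** the last pictures show the key up as before, the book and card case where they were, and the tumbler upright. The wrist force is about zero, and the arm stands clear.

**Disagreements:**
- The key bottomed with the TCP reading 67.5 mm instead of the expected 64 mm. The cameras had also put the key's top about 3 mm too high (73 mm instead of 70 mm). I took both as a height offset.
- A sideways force of about 10 N built up at the stop end of the turn, because the grasp was about 1 mm off centre. It fell away on the way back.
- The dial has no markings, so its final place rests on the click count and the moments, not on a picture.

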